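Measure the plaster molar in the bench caliper

TASK

Stand the big molar upright on the plate of the bench caliper, between its jaws, turned so that they will span the crown the long way. Then slide the moving jaw shut, gently, until both jaws bear on the crown, let go, and leave the caliper closed on it so that the width can be read; leave the other two teeth, the grey box and the carver alone.

Things in the scene. Friction and masses are not known exactly. Their poses are not given: they have to be found in the camera images.
- molar_centre (a point): The molar: loose cream plaster tooth model (0.15-0.31 kg), blocky, four blunt cusps, 56 mm high with its 56 (x) by 70 (y) by 12 mm plinth. Crown 46 mm along x (short way), 52 mm along y (long way), its faces flat and upright 30 to 42 mm above the plinth's underside, narrower above and below. Point on its axis, 29 mm above the underside, z up. Grip the crown across x, 36 mm above the underside
- incisor_centre (a point): The incisor, a bystander: cream plaster tooth model, a thin chisel 38 mm wide, 61 mm high in all, on the same kind of plinth (56 by 70 by 12 mm). Loose. Point on its axis 29 mm above the underside
- canine_centre (a point): The canine, a bystander: cream plaster tooth model with a single point, 34 mm wide, 59 mm high in all, on the same kind of plinth (56 by 70 by 12 mm). Loose. Point on its axis 29 mm above the underside
- carver: A bystander: double-ended steel wax carver, 176 mm long and 9 mm thick, lying on the counter along its y axis. Origin at the middle, underside
- bur_box: A bystander: flat grey plastic box, 58 by 58 by 19 mm. Origin at the centre of its underside
- caliper: Long-jawed steel caliper clamped flat in a fixed bench stand. Dark plate: x -125 to 45, y -45 to 290 mm, top 10 mm above the counter. Beam 24 by 8 mm along y over the plate at x = 0, z 42 to 50 mm, on two posts (34 by 22 mm, 71 mm high) at y = -16 and 273 mm. Both jaws reach from the beam towards -x. Origin on the counter, under the beam's centre line, in line with the fixed jaw's face; z up
- fixed_jaw: The caliper's fixed jaw: steel blade 8 mm thick, 42 to 50 mm over the counter (32 to 40 over the plate), 93 mm long. Its flat measuring face looks to the caliper's +y; its metal, 7 mm wide at the tip and 26 at the beam, lies on the -y side. Origin on that face, half-way up, 72 mm from the beam's centre line, 33 mm from the tip: the middle of the place for the work. Axes as the caliper's
- moving_jaw: The jaw on the slider, mirror image of the fixed jaw: its flat measuring face looks to -y of the caliper, its metal lies on the +y side. Origin on that face, opposite to the fixed jaw's origin. Axes as the caliper's
- slider (a joint): Opening of the caliper: the distance between the two measuring faces, in m (0 shut, 0.17 at most). The slider carries the moving jaw along the beam, towards -y of the caliper to close. It rubs with about 2.5 N and stays where it is left
- slider_grip (a point): Point for moving the slider, a steel block with a dark display on top, 44 mm wide (x), 80 mm long (y), 37 to 57 mm over the counter, 27 mm clear of the plate. On the beam's centre line, 52 mm along +y from the moving jaw's face, 46 mm over the counter; the jaw's root takes the first 26 mm of the -x side. Axes as the caliper's. Grip it from above across its 44 mm, or push its end
There are look-alikes about, which are no part of the job. What is shaped like the part that bears molar_centre but blue or red is not meant.

How it is judged (in metres and radians):
On the way, in this order (a step that is already met when the one before it is completed fails the run):
1. the molar stands on the caliper's plate between the open jaws, let go (y of molar_centre in the frame of fixed_jaw above 0.02 m and y of molar_centre in the frame of moving_jaw below -0.02 m and x of molar_centre in the frame of fixed_jaw between -0.04 and 0.035 m and z of molar_centre in the frame of caliper between 0.037 and 0.043 m and angle between molar_centre's own z axis and vertical below 0.06 rad and contact force between the fingers and molar below 0.1 N), for 0.2 s.
2. both jaws bear on the crown with at least 1 N (contact force between each of fixed_jaw, moving_jaw and molar above 1 N), for 0.05 s.
At the end, for the whole second after the job is handed in: The molar stands upright (within 3 degrees) and at rest on the caliper's plate with its long way along the beam (within 6 degrees), its crown between the jaws and within their length, and the caliper is left closed on it: the opening reads the crown's 52 mm within about 1.5 mm (value of joint slider between 0.0505 and 0.0536 m and y of molar_centre in the frame of fixed_jaw between 0.0225 and 0.0295 m and x of molar_centre in the frame of fixed_jaw between -0.035 and 0.03 m and z of molar_centre in the frame of caliper between 0.037 and 0.041 m and angle between molar_centre's own z axis and vertical below 0.05 rad and angle between the y axis of molar_centre and the y axis of caliper, either way round below 0.1 rad and linear speed of molar below 0.01 m/s); the robot touches nothing.
It fails at once if a jaw squeezes the plaster with more than 35 N (contact force between any of fixed_jaw, moving_jaw and molar above 35 N).
It fails at once if the molar is tipped over (angle between molar_centre's own z axis and vertical above 0.6 rad).
It fails at once if another tooth, the box or the carver is moved by more than 15 mm (distance of any of incisor_centre, canine_centre, carver, bur_box from where it was at the start of the episode above 0.015 m).
It also fails if it takes over 66 s, if anything falls off the work surface, if the arm or the gripper's body presses on something with over 40 N, if the wrist force passes 120 N, or if a joint passes its speed limit or range.

ROBOT

A 6-joint arm with a two-finger parallel gripper is mounted at the origin on the work surface. World frame = base frame: x ahead of the robot, y to its left, z up, the work surface at z = 0. Lengths are in mm, angles in rad, forces in N, time in s.
With the tool pointing down it reaches from about 400 to 825 mm from the base axis. Payload 7 kg.
Tool frame: the origin (TCP) lies at the very end of the fingers, on their centre line; the grasp point (between the pads) lies 19 mm behind it; z points along the fingers, y is the direction in which the jaws open and shut (so a half turn about z gives the same grasp; the last joint's range is limited). The gripper opens to 88 mm and grips with 3 to 60 N. Pads are 19 mm wide; open, the fingers measure 130 mm over their backs; the gripper's body (78 mm by 193 mm) begins 47 mm behind the grasp point.
Start: joints at [-1.039, 0.359, 0.012, 0, -1.224, -0.288], TCP at [162.914, -655.022, 226.561] pointing down, gripper open.
Joint ranges: [-3.07, 3.07], [-1.43, 2.12], [-1.02, 1.25], [-3.03, 1.67], [-3.05, -0], [-3.03, 3.03]. Speed limits (rad/s): [2.39, 2.39, 3.01, 3.14, 3.14, 3.14].

INTERFACE

Orientations are given as a unit quaternion [x, y, z, w].
In Python, from plant import bot gives the robot as it stands. Calls block until the motion is done:
- bot.move_ptp(position, orientation): joint-space move of the TCP to a pose.
- bot.line_to(position, velocity=150, ori=None): straight line of the TCP; ori=None keeps the orientation; velocity is the mean speed in mm/s.
- bot.move_joints(angles): joint-space move.
- bot.move_gripper(opening, force=None): finger opening in mm; force is the grip in N (None keeps the last); returns when the fingers have stopped.
- bot.pause(seconds).
- bot.solve_ik(position, orientation): joint angles nearest the present ones, or None.
- bot.read_state(): the state.
- bot.camera(name): name is "side" or "top" or "wrist"; returns the picture (384x512x3 uint8, red, green, blue); there is no depth.
- bot.get_calibration(name): a dict with "fx", "fy", "cx", "cy" (pixels), "view" (4x4, takes a point from world to camera coordinates); the wrist camera has in their place "T_tool_cam" (4x4, takes a point from camera to tool coordinates, whose origin is the TCP and whose axes are the flange's). Camera axes: x right, y up, looking along -z (the intrinsics and any distortion apply to the point x, -y, -z); pixel columns grow to the right and rows downward; lengths in mm; the calibration is good to about 2 mm. A picture is of the moment at which its call begins: read the wrist's pose just before it. get_calibration takes no time and is no camera call.
A pose or a line that the arm cannot do raises bot.Unreachable and nothing moves.
- bot.close_job(): hands the job in, once; it reports no verdict.
The state is a dict: "t": time; "joint_pos": joint angles; "qvel": joint speeds; "tau": joint torques, N m; "tcp_pos": TCP position; "eef_rot": TCP orientation; "contact_force": force on the tool from outside, world axes, zero at the start; "moment": the same for the moment, N m; "width": finger opening in mm.
Only numpy, scipy, OpenCV 4.12 (cv2) and the standard library are available. Lean on these libraries where they do the work, as an engineer would, in place of code of your own. Each camera call takes 0.05 s, during which the arm holds its last target.

## Working session

There is one attempt and no reset: what is moved stays moved. The work goes in short steps, each a Python script; the robot and the scene stay as the last script left them, time stands still between calls to the robot, and variables do not carry over. Pictures are saved under pics/ and viewed, and the job is handed in when it is done.

```bash
ls; mkdir -p pics
python3 - <<'E'
from plant import bot
import cv2,numpy as np
np.set_printoptions(precision=4,suppress=True)
for n in ("side","top","wrist"):
    im=bot.camera(n); cv2.imwrite(f"pics/{n}0.png",cv2.resize(im[:,:,::-1],None,fx=1.5,fy=1.5,interpolation=cv2.INTER_CUBIC)); np.save(f"pics/{n}0.npy",im)
    print(n,bot.get_calibration(n))
print(bot.read_state())
E
```

```text
pics
side {'fx': 468.55854079803964, 'fy': 468.55854079803964, 'cx': 256.307604202617, 'cy': 186.30436840629633, 'view': array([[   -0.9504,    -0.3109,     0.0045,   449.5629],
       [    0.1803,    -0.5394,     0.8225,  -232.6605],
       [   -0.2533,     0.7825,     0.5688, -1024.9819],
       [    0.    ,     0.    ,     0.    ,     1.    ]])}
top {'fx': 353.1136532464987, 'fy': 353.1136532464987, 'cx': 254.0413702915008, 'cy': 186.33466078584883, 'view': array([[  -0.005 ,   -0.9999,    0.0097, -128.629 ],
       [   0.9873,   -0.0034,    0.159 , -517.8949],
       [  -0.159 ,    0.0103,    0.9872, -684.7571],
       [   0.    ,    0.    ,    0.    ,    1.    ]])}
wrist {'fx': 272.1828466555634, 'fy': 272.1828466555634, 'cx': 255.82211871025146, 'cy': 191.22639080812058, 'T_tool_cam': array([[   0.0004,    0.9585,    0.2852,   78.3758],
       [   1.    ,   -0.0009,    0.0018,    1.3877],
       [   0.002 ,    0.2852,   -0.9585, -158.3675],
       [   0.    ,    0.    ,    0.    ,    1.    ]])}
{'t': 0.15, 'joint_pos': array([-1.0389,  0.3592,  0.0113, -0.0002, -1.2241, -0.2881]), 'qvel': array([-0.0008, -0.003 ,  0.002 ,  0.0009, -0.0005,  0.0012]), 'tau': array([  0.001 , -58.3274,  29.3295,   7.0012,   0.0089,  -0.0001]), 'tcp_pos': array([ 162.808 , -654.6757,  225.8248]), 'eef_rot': array([-0.1215,  0.9926,  0.0007, -0.0002]), 'contact_force': array([-0.0165, -0.257 ,  0.0965]), 'moment': array([ 0.0186,  0.0008, -0.0382]), 'width': 87.52761304078142}
```

View pics/top0.png

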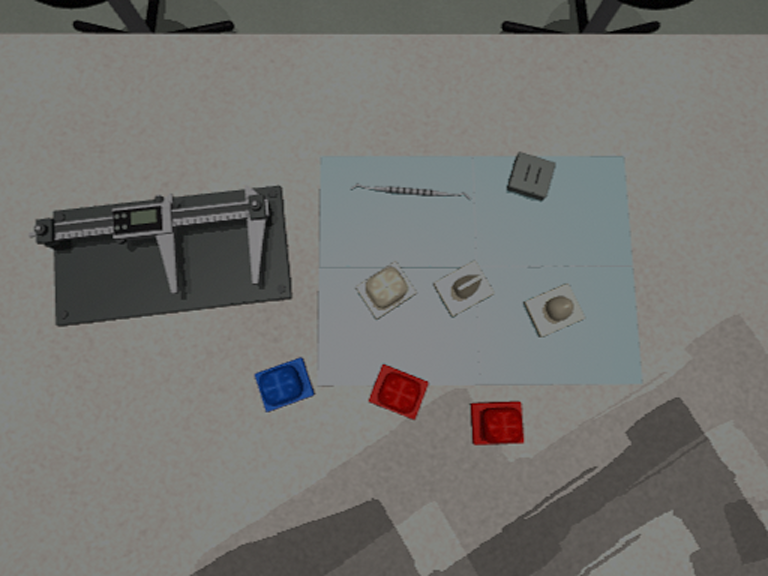

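View pics/side0.png

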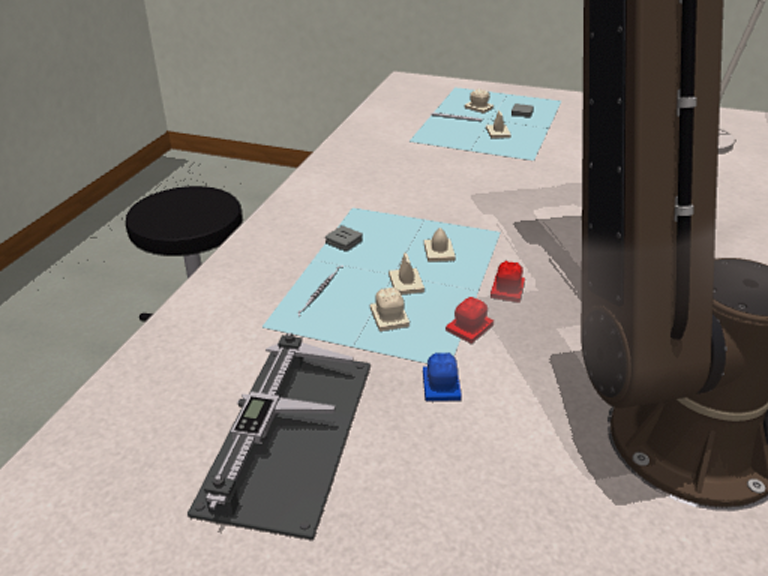

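View pics/wrist0.png

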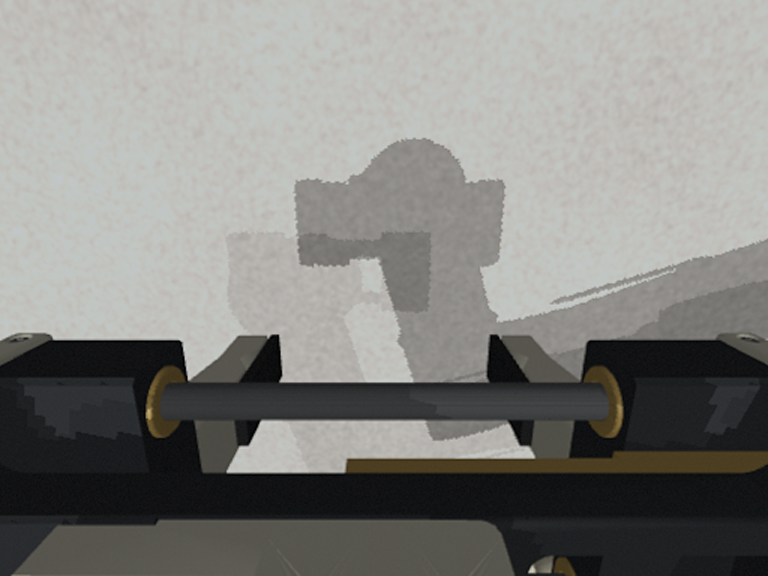

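```bash
cat > h.py <<'E'
import numpy as np,cv2
from scipy.spatial.transform import Rotation as R
def ray(cal,px,tcp=None,q=None):
    u,v=px
    d=np.array([(u-cal['cx'])/cal['fx'],-(v-cal['cy'])/cal['fy'],-1.])
    if 'view' in cal: T=np.linalg.inv(cal['view'])
    else:
        W=np.eye(4);W[:3,:3]=R.from_quat(q).as_matrix();W[:3,3]=tcp;T=W@cal['T_tool_cam']
    d=T[:3,:3]@d
    return T[:3,3],d/np.linalg.norm(d)
def plane(r,z): o,d=r; return o+d*(z-o[2])/d[2]
def meet(*rs):
    A=sum(np.eye(3)-np.outer(d,d) for o,d in rs); b=sum((np.eye(3)-np.outer(d,d))@o for o,d in rs)
    p=np.linalg.solve(A,b); return p,[np.linalg.norm(np.cross(p-o,d)) for o,d in rs]
def proj(cal,p,tcp=None,q=None):
    if 'view' in cal: V=cal['view']
    else:
        W=np.eye(4);W[:3,:3]=R.from_quat(q).as_matrix();W[:3,3]=tcp;V=np.linalg.inv(W@cal['T_tool_cam'])
    c=V@np.append(p,1); return np.array([cal['cx']-cal['fx']*c[0]/c[2],cal['cy']+cal['fy']*c[1]/c[2]])
E
python3 - <<'E'
from plant import bot
from h import *
np.set_printoptions(precision=1,suppress=True)
t=bot.get_calibration('top');s=bot.get_calibration('side')
for n,p,z in [('molar',(386,287),35),('fj tip',(257,285),50),('fj root',(250,220),50),('mj tip',(178,291),50),('mj root',(166,235),50),('disp',(145,217),57),('postR',(259,202),71),('postL',(41,229),71),('plate',(282,186),10),('plate',(291,298),10),('plate',(57,325),10),('blue',(284,384),35),('red1',(398,390),35),('red2',(498,423),35),('inc',(465,290),35),('can',(560,310),35),('carver',(410,190),5),('box',(530,177),19)]:
    print(n,plane(ray(t,np.array(p)/1.5),z))
for n,p in [('molar',(390,302)),('far molar',(480,97)),('far mat',(485,125)),('blue',(442,370)),('red1',(470,312)),('red2',(510,274))]:
    print('side',n,plane(ray(s,np.array(p)/1.5),35 if 'mat' not in n else 0))
im=np.load('pics/top0.npy')
c=im[160:225,225:400,::-1]; a=cv2.resize(c,None,fx=4.5,fy=4.5,interpolation=cv2.INTER_CUBIC)
im=np.load('pics/side0.npy')
b=cv2.resize(im[50:230,230:350,::-1],None,fx=3.3,fy=3.3,interpolation=cv2.INTER_CUBIC)
cv2.imwrite('pics/ctop.png',cv2.convertScaleAbs(a,alpha=1.4)); cv2.imwrite('pics/cside.png',b)
E
```

```text
molar [ 508.  -137.7   35. ]
fj tip [509.1  37.   50. ]
fj root [599.8  49.6  50. ]
mj tip [501.3 142.9  50. ]
mj root [578.8 163.7  50. ]
disp [602.4 190.8  57. ]
postR [618.9  33.2  71. ]
postL [582.2 321.1  71. ]
plate [662.5  14.1  10. ]
plate [496.3  -2.8  10. ]
plate [459.3 324.7  10. ]
blue [377.  -0.  35.]
red1 [ 368.3 -152.9   35. ]
red2 [ 324.6 -285.5   35. ]
inc [ 503.4 -246.9   35. ]
can [ 475.1 -377.2   35. ]
carver [ 657.7 -174.8    5. ]
box [ 672.5 -350.2   19. ]
side molar [ 507.  -134.8   35. ]
side far molar [  564.9 -1189.7    35. ]
side far mat [  522.5 -1068.9     0. ]
side blue [376.1   8.9  35. ]
side red1 [ 366.8 -151.    35. ]
side red2 [ 321.1 -289.5   35. ]
```

View pics/ctop.png

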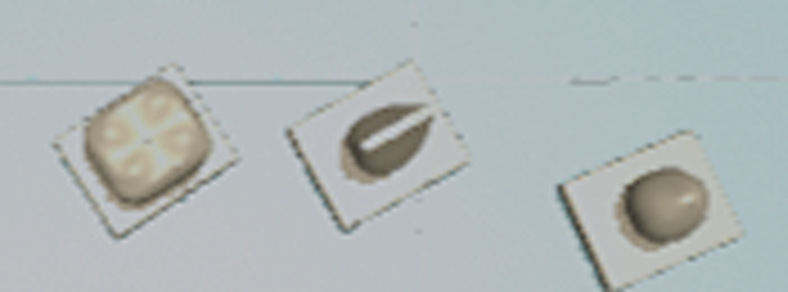

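View pics/cside.png

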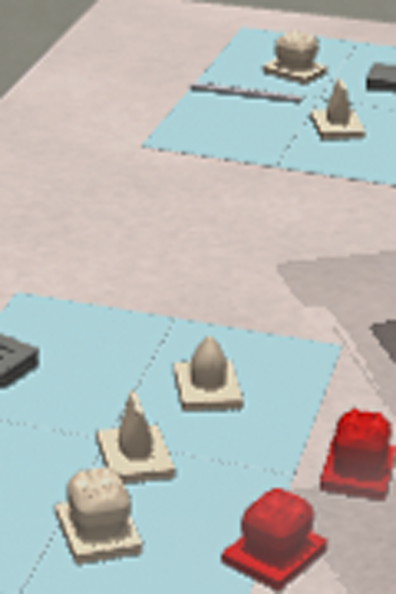

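```bash
cat >> h.py <<'E'
def quat(deg):
    a=np.deg2rad(deg);s,c=np.sin(a),np.cos(a)
    return R.from_matrix(np.array([[-s,c,0],[c,s,0],[0,0,-1.]])).as_quat()
def shot(bot,name,f):
    st=bot.read_state(); im=bot.camera(name)
    np.savez(f'pics/{f}.npz',im=im,tcp=st['tcp_pos'],q=st['eef_rot'])
    cv2.imwrite(f'pics/{f}.png',cv2.resize(im[:,:,::-1],None,fx=1.5,fy=1.5,interpolation=cv2.INTER_CUBIC))
    return st
E
python3 - <<'E'
from plant import bot
from h import *
np.set_printoptions(precision=2,suppress=True)
for deg in (33,213,6.4,186.4):
    for p in ([508,-137,230],[520,80,230]): print(deg,p,bot.solve_ik(p,quat(deg)))
bot.move_ptp([508,-137,240],quat(33)); st=shot(bot,'wrist','w1'); print(st['tcp_pos'],st['t'])
v=np.array([np.cos(np.deg2rad(33)),np.sin(np.deg2rad(33)),0])
bot.line_to(list(np.array([508,-137,240])+80*v),200); st=shot(bot,'wrist','w2'); print(st['tcp_pos'],st['t'])
E
```

```text
33 [508, -137, 230] [ 0.11  0.11 -0.31  0.   -1.15 -2.68]
33 [520, 80, 230] None
213 [508, -137, 230] [ 0.11  0.11 -0.31  0.   -1.15  0.47]
213 [520, 80, 230] [ 0.53  0.11 -0.31  0.   -1.15  0.05]
6.4 [508, -137, 230] None
6.4 [520, 80, 230] [ 0.53  0.11 -0.31  0.   -1.15  2.73]
186.4 [508, -137, 230] [ 0.11  0.11 -0.31  0.   -1.15  0.  ]
186.4 [520, 80, 230] [ 0.53  0.11 -0.31  0.   -1.15 -0.41]
[ 507.98 -137.38  239.98] 2.375
[575.33 -93.36 239.35] 2.975
```

View pics/w1.png

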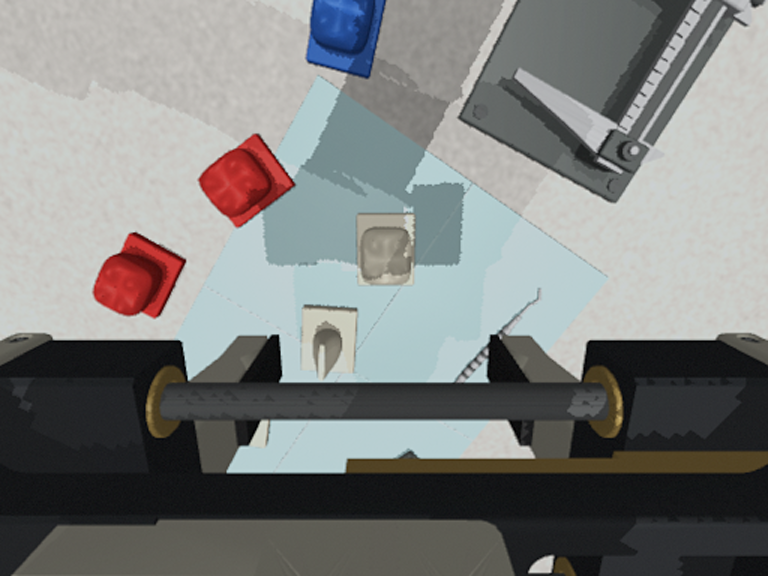

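View pics/w2.png

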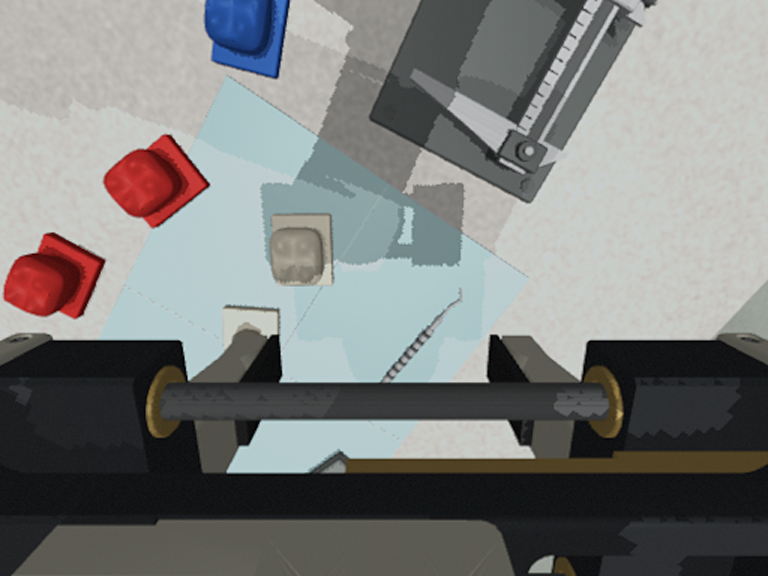

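Run:
```python
from plant import bot
from h import *
np.set_printoptions(precision=2,suppress=True)
cal=bot.get_calibration('wrist')
roi={'w1':(220,275,135,200),'w2':(170,230,135,200)}
P={}
for k,(u0,u1,v0,v1) in roi.items():
    z=np.load(f'pics/{k}.npz'); im=z['im'].astype(int)
    m=((im[:,:,0]-im[:,:,2])>2).astype(np.uint8); mm=np.zeros_like(m); mm[v0:v1,u0:u1]=m[v0:v1,u0:u1]
    mm=cv2.morphologyEx(mm,cv2.MORPH_OPEN,np.ones((3,3)))
    c=max(cv2.findContours(mm,0,1)[0],key=cv2.contourArea)
    print(k,cv2.contourArea(c),cv2.boundingRect(c))
    bx=cv2.approxPolyDP(cv2.convexHull(c),4,True)[:,0].astype(float); print(bx)
    o=cv2.resize(z['im'][v0-10:v1+10,u0-10:u1+10,::-1],None,fx=7,fy=7,interpolation=cv2.INTER_NEAREST)
    cv2.drawContours(o,[((c-[u0-10,v0-10])*7+3)],-1,(0,0,255),1); cv2.imwrite(f'pics/{k}m.png',o)
    P[k]=(z['tcp'],z['q'],bx)
```

```text
w1 1648.5 (238, 142, 37, 48)
[[274. 142.]
 [274. 189.]
 [239. 189.]
 [238. 143.]]
w2 1806.0 (180, 143, 42, 47)
[[219. 143.]
 [221. 189.]
 [184. 189.]
 [181. 144.]]
```

Run:
```python
import cv2,numpy as np
a=cv2.imread('pics/w1m.png');b=cv2.imread('pics/w2m.png');h=min(a.shape[0],b.shape[0]);o=np.hstack([a[:h,:390],b[:h,:410]])
print(o.shape);cv2.imwrite('pics/wm.png',o)
```

```text
(595, 800, 3)
```

View pics/wm.png

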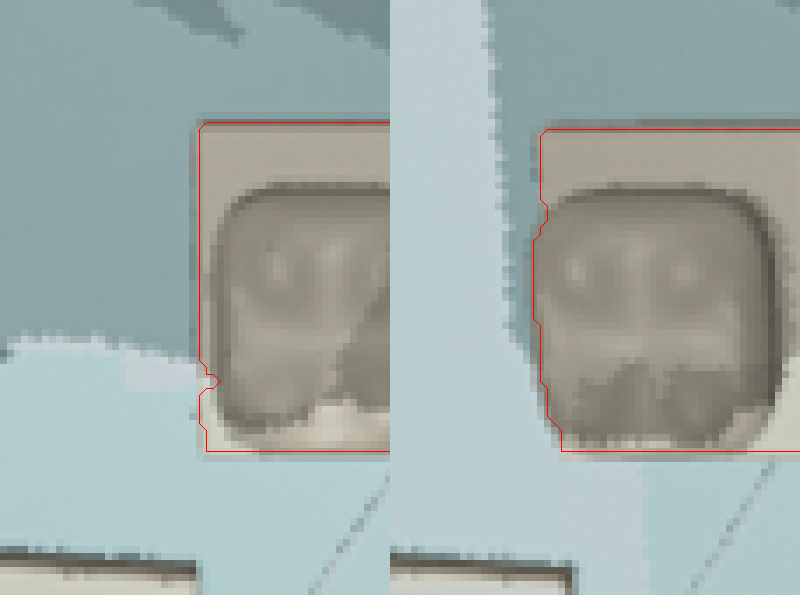

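Run:
```python
import cv2,numpy as np
o=[]
for k,u in (('w1',232),('w2',174)):
    z=np.load(f'pics/{k}.npz'); c=z['im'][136:196,u:u+56,::-1]
    c=cv2.resize(c,None,fx=7,fy=7,interpolation=cv2.INTER_NEAREST)
    for i in range(0,56,10): cv2.putText(c,str(u+i),(i*7,10),0,.4,(0,0,255));cv2.line(c,(i*7,12),(i*7,18),(0,0,255))
    for i in range(4,60,10): cv2.putText(c,str(136+i),(0,i*7+4),0,.4,(0,0,255))
    o.append(c)
cv2.imwrite('pics/wm2.png',cv2.convertScaleAbs(np.hstack(o),alpha=1.2))
```

```text
(no output)
```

View pics/wm2.png

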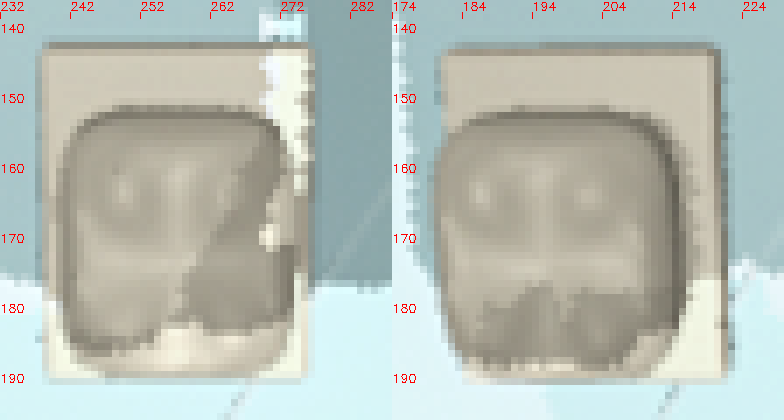

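Run:
```python
from plant import bot
from h import *
np.set_printoptions(precision=1,suppress=True)
cal=bot.get_calibration('wrist')
def load(k):
    z=np.load(f'pics/{k}.npz'); return z['tcp'],z['q']
A=load('w1');B=load('w2')
r=lambda W,p:ray(cal,np.array(p)-.5,*W)
pa=[(237.6,143.1),(275.8,143.1),(275.8,190.3),(237.8,190.3)]
pb=[(180.7,143.1),(219.8,143.1),(220.2,190.3),(181,190.3)]
for W,p in((A,pa),(B,pb)):
    c=np.array([plane(r(W,q),12) for q in p]); print(c.mean(0),np.linalg.norm(np.roll(c,-1,0)-c,axis=1),[np.degrees(np.arctan2(*(c[j]-c[i])[[1,0]])) for i,j in((0,1),(3,2),(0,3),(1,2))])
for a,b in zip(pa,pb): print(meet(r(A,a),r(B,b)))
for a,b in zip([(249.7,163.5),(264.7,163.1)],[(186.6,163.9),(202.3,163.6)]): print('cusp',meet(r(A,a),r(B,b)))
```

```text
[ 507.7 -137.6   12. ] [53.7 69.2 56.2 69.2] [np.float64(33.02143672682625), np.float64(33.03231305111118), np.float64(-57.872425140912426), np.float64(-55.808214091293635)]
[ 506.7 -137.8   12. ] [55.  69.1 58.  69.3] [np.float64(33.04167361837613), np.float64(33.06281711761981), np.float64(-61.16295196921081), np.float64(-58.685868186397336)]
(array([ 466.2, -123.4,   10.6]), [np.float64(0.1783967744578236), np.float64(0.17839677445782906)])
(array([512.1, -94.3,   4.5]), [np.float64(0.18954600182132628), np.float64(0.18954600182128387)])
(array([ 548.1, -149.2,   21.1]), [np.float64(0.22519452198726458), np.float64(0.22519452198716927)])
(array([ 501.3, -176.9,   28.9]), [np.float64(0.2091580851523095), np.float64(0.20915808515229883)])
cusp (array([ 492.6, -130.9,   56. ]), [np.float64(0.06797753897413258), np.float64(0.06797753897414026)])
cusp (array([ 508.9, -120.7,   52.1]), [np.float64(0.12988720302482892), np.float64(0.12988720302482584)])
```

Run:
```python
from plant import bot
from h import *
np.set_printoptions(precision=2,suppress=True)
bot.move_ptp([570,160,250],quat(186.4)); st=shot(bot,'wrist','c1'); print(st['tcp_pos'],st['t'])
bot.line_to([480,150,250],200); st=shot(bot,'wrist','c2'); print(st['tcp_pos'],st['t'])
```

```text
[569.99 159.62 250.13] 4.9667
[480.06 150.02 250.61] 5.6167
```

View pics/c1.png

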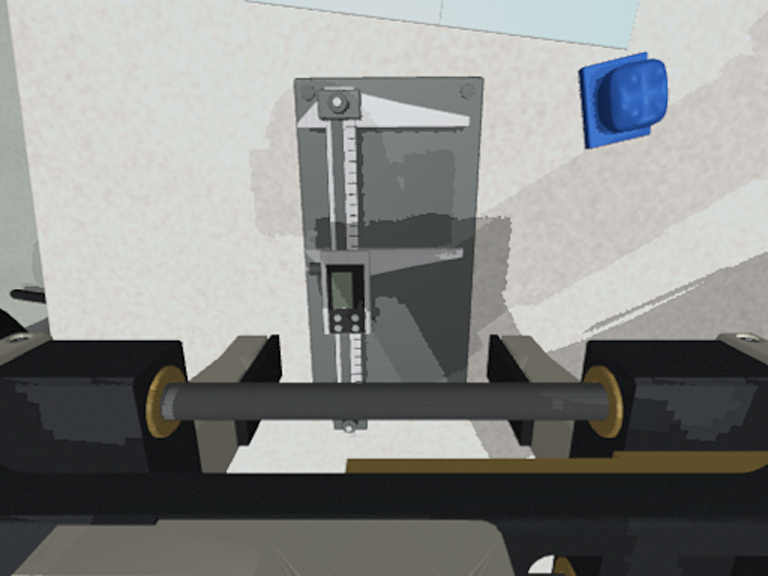

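View pics/c2.png

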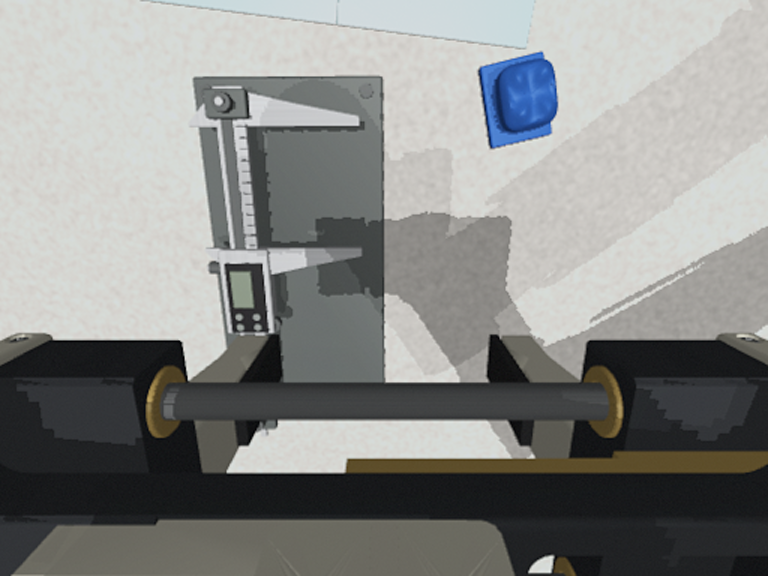

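Run:
```python
import cv2,numpy as np
for k,u,v in (('c1',190,45),('c2',120,45)):
    z=np.load(f'pics/{k}.npz'); c=z['im'][v:v+140,u:u+150,::-1]
    c=cv2.resize(c,None,fx=4,fy=4,interpolation=cv2.INTER_NEAREST)
    for i in range(0,150,10): cv2.putText(c,str(u+i),(i*4,8),0,.3,(0,0,255));cv2.line(c,(i*4,9),(i*4,14),(0,0,255))
    for i in range(5,140,10): cv2.putText(c,str(v+i),(0,i*4+3),0,.3,(0,0,255));cv2.line(c,(22,i*4),(26,i*4),(0,0,255))
    cv2.imwrite(f'pics/{k}z.png',cv2.convertScaleAbs(c,alpha=1.3))
```

```text
(no output)
```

View pics/c1z.png

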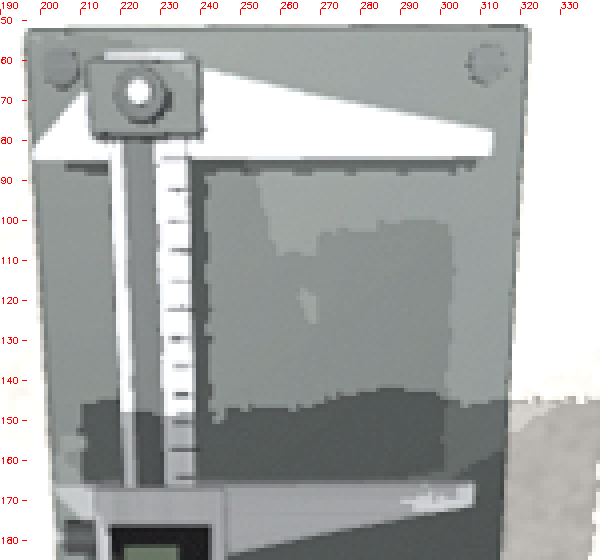

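View pics/c2z.png

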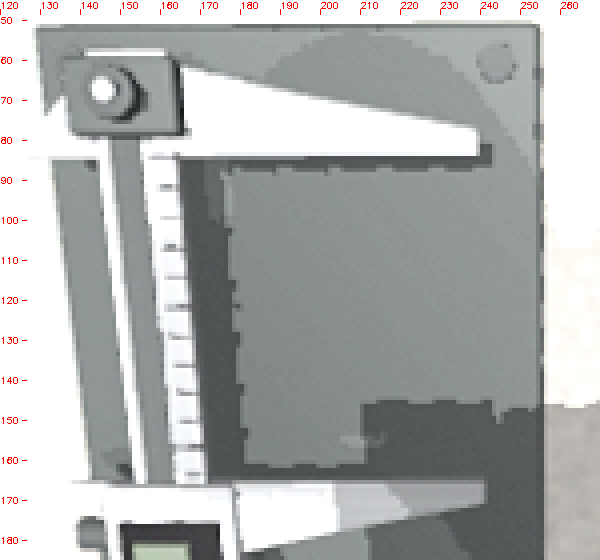

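Run:
```python
from plant import bot
from h import *
np.set_printoptions(precision=1,suppress=True)
cal=bot.get_calibration('wrist');t=bot.get_calibration('top')
def load(k):
    z=np.load(f'pics/{k}.npz'); return z['tcp'],z['q']
A=load('c1');B=load('c2')
print(A,B)
r=lambda W,p:ray(cal,np.array(p)-.5,*W)
F={'ftip':((313,84.2),(239.8,84)),'mtip':((308.7,166),(241.2,165.3))}
for k,(a,b) in F.items(): print(k,meet(r(A,a),r(B,b)),plane(r(A,a),50),plane(r(B,b),50))
ang=lambda p,q:np.degrees(np.arctan2(*(q-p)[[1,0]]))
for W,a,b in((A,(313,84.2),(240,85)),(A,(308.7,166),(250,165.6)),(B,(239.8,84),(165,84.2)),(B,(241.2,165.3),(181,165.5))): print('face yaw',ang(plane(r(W,a),50),plane(r(W,b),50)))
# plate right edge: c1 (321.3,51.5)->(316,155) ; c2 (254.5,52)->(255.8,145); top edge c1 (197,52.5)-(321,51.5); c2 (129,51.8)-(254.5,51.3)
for W,a,b in((A,(321.5,52),(316,155)),(B,(254.7,52),(256,145))): print('plate edge yaw-90',ang(plane(r(W,a),10),plane(r(W,b),10))-90, plane(r(W,a),10))
for W,a,b in((A,(197,52.3),(321.5,51.7)),(B,(129.3,51.8),(254.7,51.5))): print('plate end yaw-180',ang(plane(r(W,b),10),plane(r(W,a),10)), plane(r(W,a),10),plane(r(W,b),10))
print('plate corner',meet(r(A,(321.5,51.7)),r(B,(254.7,51.5))),meet(r(A,(197,52.3)),r(B,(129.3,51.8))))
```

```text
(array([570. , 159.6, 250.1]), array([ 0.7, -0.7,  0. , -0. ])) (array([480.1, 150. , 250.6]), array([ 0.7, -0.7,  0. , -0. ]))
ftip (array([511.3,  44.7,  49.9]), [np.float64(0.13712309954735902), np.float64(0.13712309954737392)]) [511.3  44.5  50. ] [511.3  44.8  50. ]
mtip (array([499.8, 145.8,  50. ]), [np.float64(0.15107714005489253), np.float64(0.1510771400549001)]) [499.8 145.9  50. ] [499.8 145.6  50. ]
face yaw 6.9375868257611355
face yaw 5.9561590357564915
face yaw 6.569993512590308
face yaw 6.639216567203437
plate edge yaw-90 6.864235152818864 [499.6  -0.4  10. ]
plate edge yaw-90 7.220695864242927 [498.1  -0.1  10. ]
plate end yaw-180 6.600558949738814 [663.6  18.2  10. ] [499.6  -0.8  10. ]
plate end yaw-180 6.5441562124976045 [663.5  18.2  10. ] [498.2  -0.7  10. ]
plate corner (array([498.4,  -2.1,   3.5]), [np.float64(0.11062063701815857), np.float64(0.11062063701817026)]) (array([663.6,  18.2,   9.9]), [np.float64(0.03321056784271812), np.float64(0.03321056784272914)])
```

```bash
cat >> h.py <<'E'
YAW=6.6; O=np.array([544.1,48.4,0.])
ex=np.array([np.cos(np.deg2rad(YAW)),np.sin(np.deg2rad(YAW)),0]); ey=np.array([-ex[1],ex[0],0])
def cal_pt(x,y,z): return O+x*ex+y*ey+np.array([0,0,z])  # fixed-jaw frame xy, world z
E
python3 - <<'E'
from plant import bot
from h import *
np.set_printoptions(precision=2,suppress=True)
q=quat(213)
bot.move_ptp([507.2,-137.7,130],q)
bot.line_to([507.2,-137.7,17],100)
print(bot.read_state()['tcp_pos'],bot.read_state()['contact_force'])
bot.move_gripper(40,20)
st=bot.read_state();print(st['width'],st['contact_force'],st['tcp_pos'],st['t'])
bot.line_to([507.2,-137.7,140],100)
bot.pause(.2);st=bot.read_state();print(st['width'],st['contact_force'],st['tcp_pos'],st['t'])
shot(bot,'side','s1');shot(bot,'wrist','w3')
E
```

```text
[ 507.69 -137.65   17.57] [-0.19  0.52  0.08]
45.70099690406723 [-0.16 -0.06 -0.22] [ 507.49 -137.65   17.06] 8.8917
45.72229814220446 [-0.33  0.01 -2.29] [ 506.98 -137.69  139.5 ] 10.475
```

View pics/s1.png

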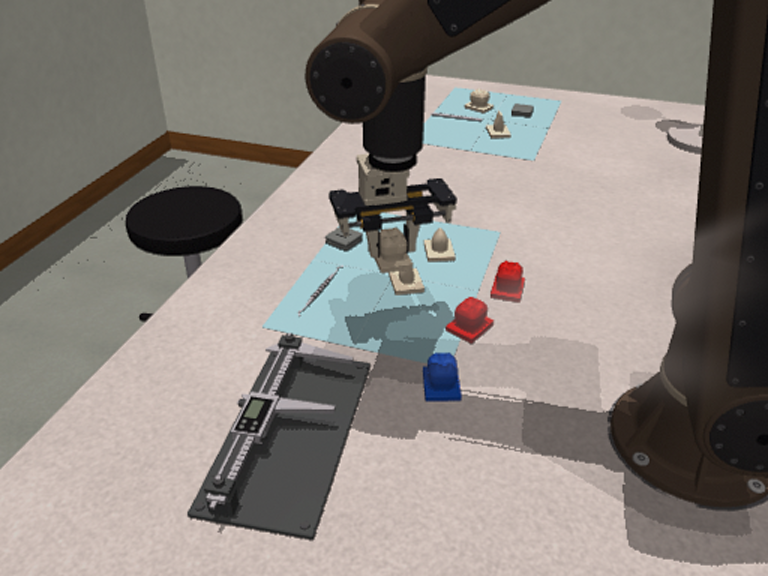

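View pics/w3.png

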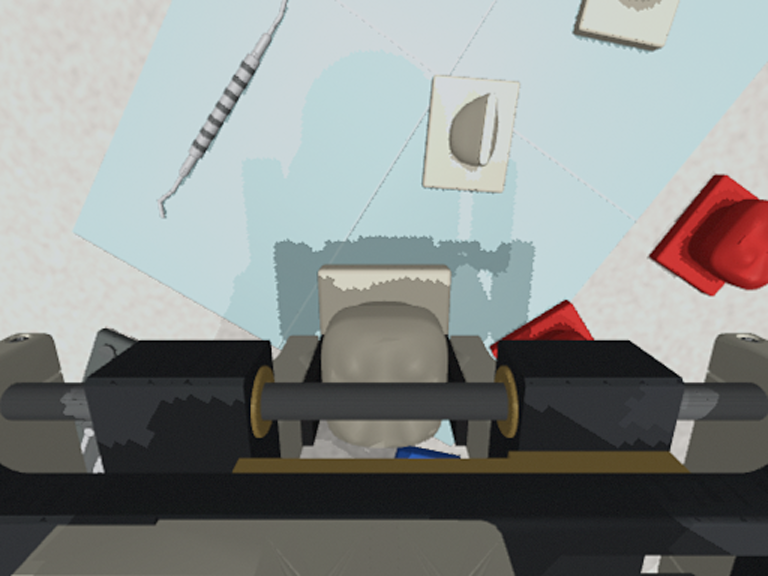

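Run:
```python
from plant import bot
from h import *
np.set_printoptions(precision=2,suppress=True)
q=quat(180+YAW)
X=-8;Y=51
bot.move_ptp(list(cal_pt(X,Y,140)),q)
bot.line_to(list(cal_pt(X,Y,85)),120)
st=bot.read_state();print(st['width'],st['contact_force'],st['tcp_pos'],st['t'])
shot(bot,'side','s2');shot(bot,'wrist','w4')
```

```text
45.88303999994761 [ 0.44 -0.08 -2.2 ] [530.74  97.66  85.35] 12.125
```

View pics/s2.png

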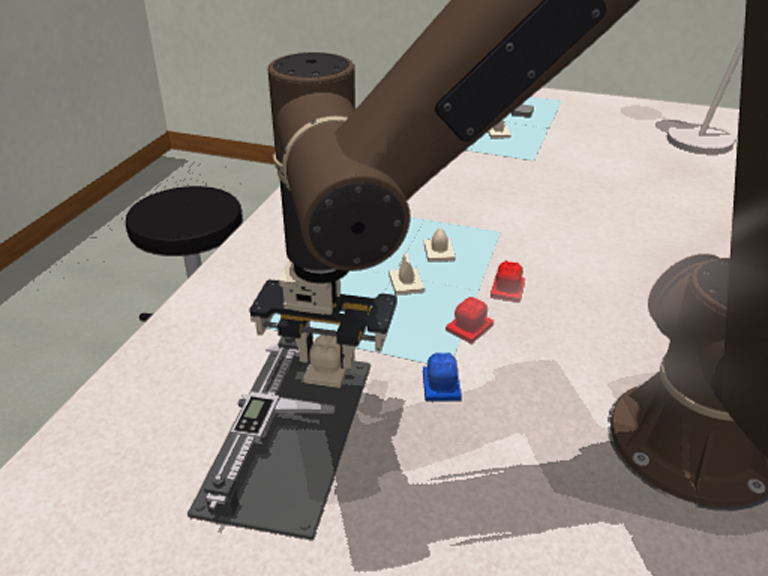

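View pics/w4.png

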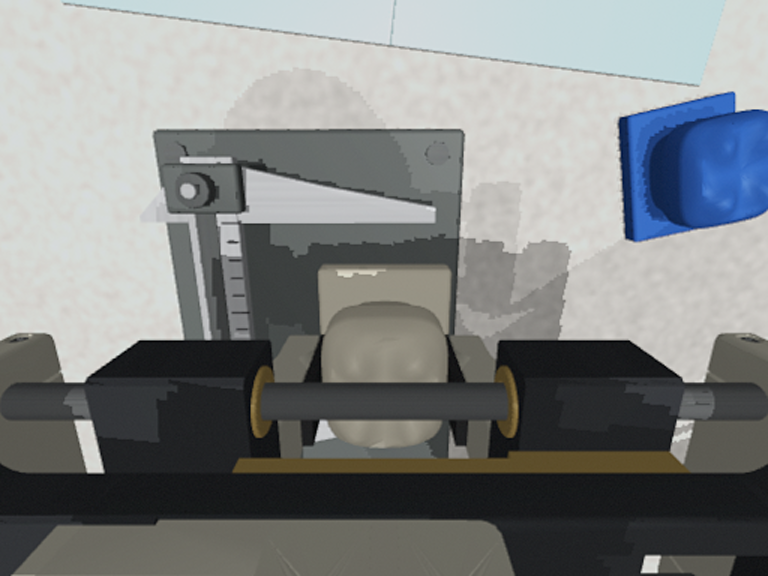

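Run:
```python
from plant import bot
from h import *
np.set_printoptions(precision=2,suppress=True)
X=-8
bot.line_to(list(cal_pt(X,51,31)),70)
st=bot.read_state();print(st['contact_force'],st['tcp_pos'])
for Y in (42,36,32):
    bot.line_to(list(cal_pt(X,Y,31)),40)
    st=bot.read_state();f=st['contact_force'];print(Y,f,st['tcp_pos'])
    if abs(f@ey)>4: break
f0=bot.read_state()['contact_force'][2]
for z in np.arange(30,24.4,-0.5):
    bot.line_to(list(cal_pt(X,Y,z)),10); st=bot.read_state()
    if st['contact_force'][2]-f0>1.2: break
print(z,st['contact_force'],st['tcp_pos'],st['t'])
shot(bot,'wrist','w5')
```

```text
[ 0.29 -0.19 -3.07] [530.62  98.28  31.28]
42 [-0.18  0.4  -2.08] [531.45  88.88  31.24]
36 [-0.39  0.23 -2.95] [532.01  82.97  31.02]
32 [-0.18  0.17 -2.46] [532.44  79.05  30.96]
27.0 [-0.28  0.14 -0.41] [532.59  79.35  27.12] 15.825
```

View pics/w5.png

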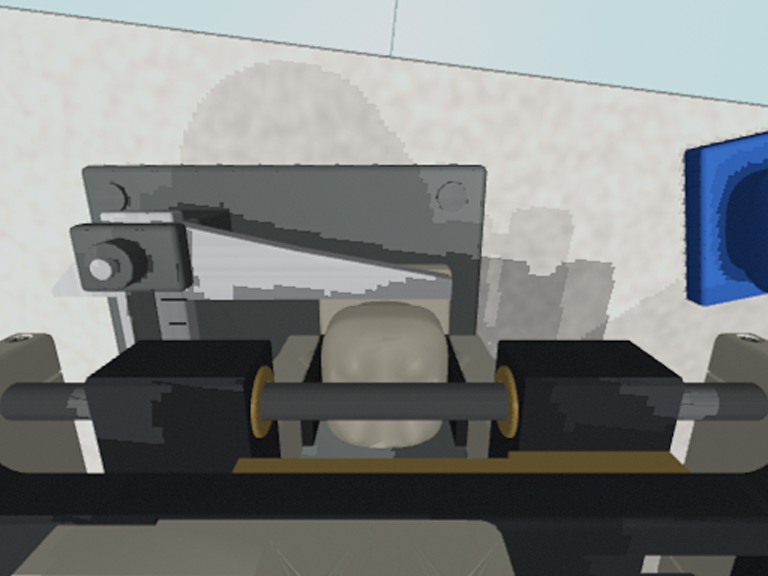

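Run:
```python
from plant import bot
from h import *
np.set_printoptions(precision=2,suppress=True)
bot.line_to(list(cal_pt(-8,32,26.7)),10)
bot.move_gripper(64); st=bot.read_state();print(st['width'],st['contact_force'],st['t'])
bot.line_to(list(cal_pt(-8,32,120)),80)
bot.move_gripper(88)
bot.line_to(list(cal_pt(-8,100,215)),200)
shot(bot,'wrist','w6');st=bot.read_state();print(st['contact_force'],st['tcp_pos'],st['t'])
```

```text
63.6174285511025 [-0.04 -0.44  0.73] 16.7
[ 0.75 -0.17 -0.57] [523.84 146.04 213.6 ] 19.45
```

View pics/w6.png

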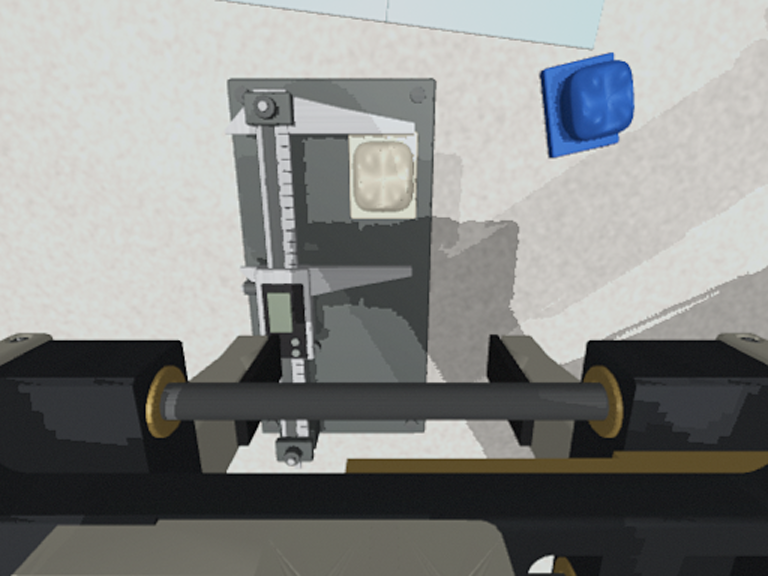

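Run:
```python
from plant import bot
from h import *
cal=bot.get_calibration('wrist')
for k in ('c1','w6'):
    z=np.load(f'pics/{k}.npz'); im=cv2.resize(z['im'][:,:,::-1],None,fx=4,fy=4,interpolation=cv2.INTER_CUBIC)
    for dx in(-22,22):
        for dy in(12,52,92):
            p=proj(cal,cal_pt(72+dx,101.7+dy,57),z['tcp'],z['q']); cv2.circle(im,tuple(int(v) for v in (p+.5)*4),4,(0,0,255),-1)
    p=proj(cal,cal_pt(72,153.7,57),z['tcp'],z['q'])+.5
    x,y=[int(v*4) for v in p]; cv2.imwrite(f'pics/{k}s.png',im[y-200:y+200,x-200:x+200])
a=cv2.imread('pics/c1s.png');b=cv2.imread('pics/w6s.png');cv2.imwrite('pics/sl.png',np.hstack([a,b]))
```

```text
(no output)
```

View pics/sl.png

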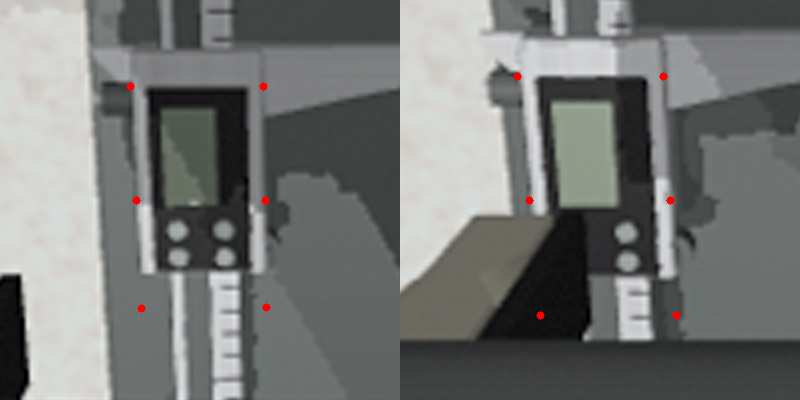

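Run:
```python
from plant import bot
from h import *
np.set_printoptions(precision=2,suppress=True)
q=quat(180+YAW)
bot.move_ptp(list(cal_pt(72,153.7,130)),q)
bot.line_to(list(cal_pt(72,153.7,60)),100)
st=bot.read_state();print(st['contact_force'],st['tcp_pos'])
bot.line_to(list(cal_pt(72,153.7,29)),50)
st=bot.read_state();print(st['contact_force'],st['tcp_pos'])
bot.move_gripper(40,12)
st=bot.read_state();print(st['width'],st['contact_force'],st['tcp_pos'],st['t'])
shot(bot,'wrist','w7');shot(bot,'side','s7')
```

```text
[-0.28  0.37  0.38] [598.42 209.6   60.8 ]
[-0.05 -0.22 -0.47] [598.06 209.37  28.96]
43.9174159985323 [ 6.32 -0.71 -2.45] [599.61 209.94  29.32] 22.4167
```

View pics/w7.png

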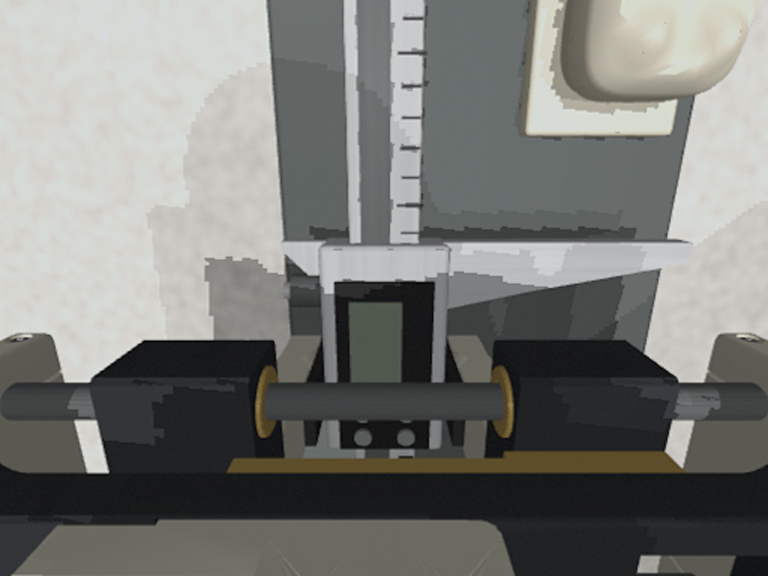

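View pics/s7.png

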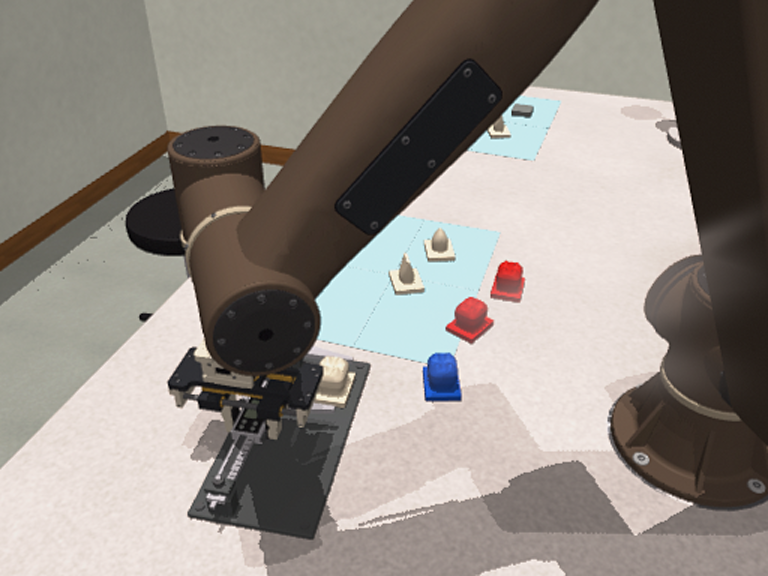

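Run:
```python
from plant import bot
from h import *
np.set_printoptions(precision=2,suppress=True)
X=73.4
def rep(d):
    st=bot.read_state();f=st['contact_force'];p=st['tcp_pos']-O
    print(d,'fx %.1f fy %.1f fz %.1f'%(f@ex,f@ey,f[2]),'y %.2f'%(p@ey),'w %.2f'%st['width'],'t %.2f'%st['t']); return f@ey
bot.line_to(list(cal_pt(X,153.7-10,29)),40);rep(10)
bot.line_to(list(cal_pt(X,153.7-38,29)),50);f0=rep(38)
hit=0
for d in np.arange(39,54,.7):
    bot.line_to(list(cal_pt(X,153.7-d,29)),15); f=rep(round(d,1))
    if f>9: break
```

```text
10 fx 1.7 fy -1.3 fz 1.7 y 143.09 w 44.01 t 22.92
38 fx 3.9 fy -1.7 fz 3.3 y 114.90 w 43.74 t 23.62
39.0 fx 3.7 fy -2.1 fz 4.7 y 114.70 w 43.80 t 23.88
39.7 fx 2.6 fy 1.9 fz 4.9 y 114.41 w 44.12 t 24.12
40.4 fx 2.7 fy 0.7 fz 5.2 y 113.77 w 43.96 t 24.38
41.1 fx 3.2 fy 2.0 fz 4.4 y 113.09 w 43.70 t 24.62
41.8 fx 2.4 fy 2.2 fz 4.9 y 112.39 w 43.63 t 24.88
42.5 fx 2.6 fy 2.1 fz 5.9 y 111.66 w 43.87 t 25.12
43.2 fx 2.7 fy 2.6 fz 5.5 y 111.01 w 43.79 t 25.38
43.9 fx 3.0 fy 1.0 fz 5.3 y 110.30 w 43.59 t 25.62
44.6 fx 2.8 fy 2.0 fz 5.3 y 109.57 w 43.77 t 25.88
45.3 fx 2.5 fy 2.9 fz 4.9 y 108.93 w 43.87 t 26.12
46.0 fx 1.9 fy 3.0 fz 4.6 y 108.39 w 43.97 t 26.38
46.7 fx 2.2 fy 3.0 fz 4.7 y 107.73 w 43.76 t 26.62
47.4 fx 2.2 fy 2.4 fz 6.2 y 107.05 w 43.68 t 26.88
48.1 fx 2.8 fy 3.7 fz 5.9 y 106.40 w 43.64 t 27.12
48.8 fx 2.5 fy 3.7 fz 4.1 y 105.71 w 43.89 t 27.38
49.5 fx 1.8 fy 3.1 fz 5.7 y 104.99 w 44.22 t 27.62
50.2 fx 3.6 fy 3.9 fz 5.1 y 104.30 w 44.24 t 27.88
50.9 fx 2.3 fy 3.5 fz 5.0 y 103.60 w 43.80 t 28.12
51.6 fx 2.2 fy 6.5 fz 4.6 y 103.38 w 43.72 t 28.38
52.3 fx 0.8 fy 9.0 fz 4.5 y 103.35 w 44.10 t 28.62
```

Run:
```python
from plant import bot
from h import *
np.set_printoptions(precision=2,suppress=True)
X=73.4
bot.line_to(list(cal_pt(X,153.7-52.8,29)),10);bot.pause(.3)
st=bot.read_state();print(st['contact_force']@ey,(st['tcp_pos']-O)@ey)
shot(bot,'wrist','w8')
bot.line_to(list(cal_pt(X,153.7-50.8,29)),10) if False else None
bot.move_gripper(70); st=bot.read_state();print(st['width'],st['contact_force'],(st['tcp_pos']-O)@ey,st['t'])
bot.line_to(list(cal_pt(72,103,120)),80)
bot.line_to(list(cal_pt(0,110,220)),200)
bot.move_gripper(88)
shot(bot,'wrist','w9');print(bot.read_state()['t'])
bot.line_to(list(cal_pt(75,110,220)),200)
shot(bot,'wrist','w10');print(bot.read_state()['t'])
```

```text
10.534505227733453 103.28628276620907
69.97804811011967 [ 0.94 -0.    0.35] 100.74412761073478 29.9
32.575
33.15
```

View pics/w9.png

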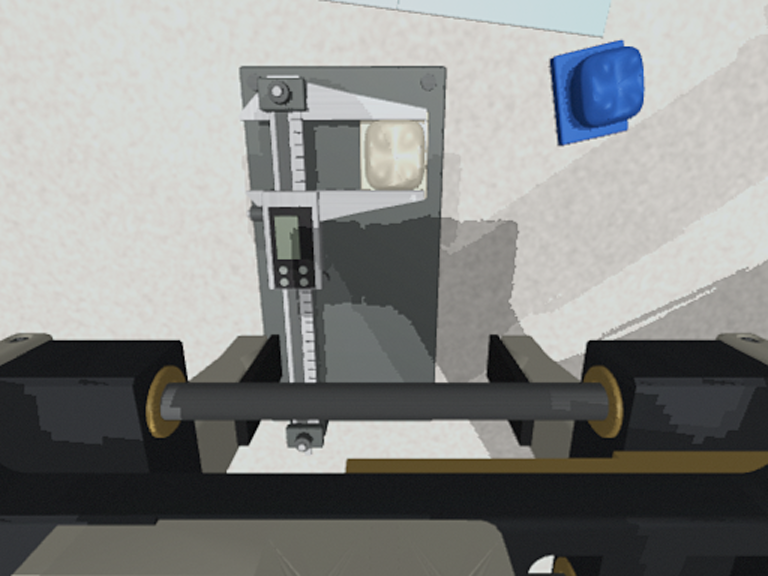

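View pics/w10.png

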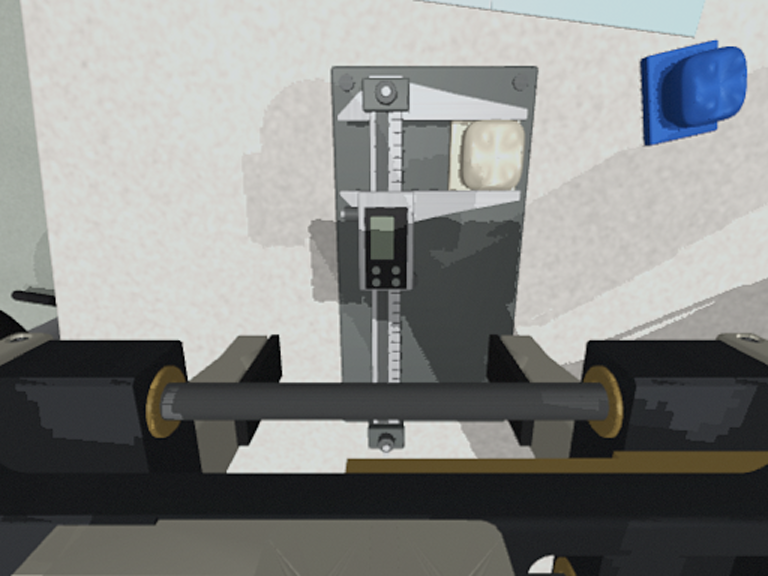

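Run:
```python
import cv2,numpy as np
o=[]
for k,u,v in (('w9',225,65),('w10',285,65)):
    z=np.load(f'pics/{k}.npz'); c=z['im'][v:v+80,u:u+78,::-1]
    c=cv2.resize(c,None,fx=5,fy=5,interpolation=cv2.INTER_NEAREST)
    for i in range(5,78,10): cv2.putText(c,str(u+i),(i*5,8),0,.3,(0,0,255));cv2.line(c,(i*5,9),(i*5,14),(0,0,255))
    for i in range(5,80,10): cv2.putText(c,str(v+i),(0,i*5+3),0,.3,(0,0,255));cv2.line(c,(20,i*5),(26,i*5),(0,0,255))
    o.append(c)
cv2.imwrite('pics/fin.png',np.hstack(o))
```

```text
(no output)
```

View pics/fin.png

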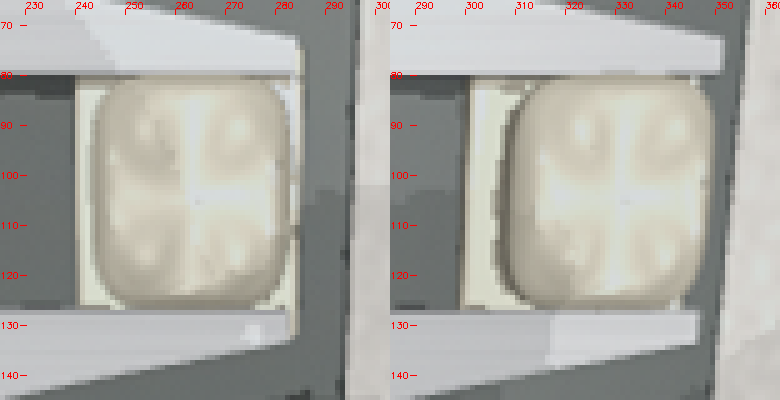

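Run:
```python
from plant import bot
from h import *
np.set_printoptions(precision=1,suppress=True)
cal=bot.get_calibration('wrist')
def load(k):
    z=np.load(f'pics/{k}.npz'); return z['tcp'],z['q']
A=load('w9');B=load('w10');r=lambda W,p:ray(cal,np.array(p)-.5,*W)
y={}
for W,ft,mt in((A,(225+295/5,65+74/5),(225+286/5,65+311/5)),(B,(285+(724-390)/5,65+74/5),(285+(700-390)/5,65+311/5))):
    f=plane(r(W,ft),50);m=plane(r(W,mt),50);print(f,m,'opening',(m-f)@ey)
# plinth left corners, z=22; cusp pairs
for W,c in((A,[(225+75/5,65+310/5),(225+75/5,65+85/5)]),(B,[(285+70/5,65+310/5),(285+80/5,65+82/5)])):
    p=[plane(r(W,q),22) for q in c];d=p[0]-p[1];print('plinth edge yaw-90',np.degrees(np.arctan2(d[1],d[0]))-90,[((q-O)@ex,(q-O)@ey) for q in p])
for a,b in(((264.5,105.2),(332.2,105.2)),((273.8,90.2),(341,90)),((253.6,90.2),(323.5,90))):
    p,e=meet(r(A,a),r(B,b));print('groove/cusp',(p-O)@ex,(p-O)@ey,p[2],e[0])
```

```text
[512.   44.8  50. ] [506.6  96.3  50. ] opening 51.78576242972419
[511.   44.5  50. ] [505.5  96.   50. ] opening 51.72060621502994
plinth edge yaw-90 5.645024728384456 [(np.float64(19.464097239315045), np.float64(53.2079541679227)), (np.float64(18.573003924131488), np.float64(-0.25014018662735427))]
plinth edge yaw-90 6.551693084474209 [(np.float64(19.202851192337047), np.float64(52.96313809284525)), (np.float64(19.15726428952434), np.float64(-1.1064808203002046))]
groove/cusp -10.384990183233942 27.421432018836402 61.74879228425352 0.09214495296093944
groove/cusp -20.836739607050472 11.21359230839198 54.59243364117772 0.18408379284088516
groove/cusp 1.6075450860336402 12.096680821279225 67.14783315444657 0.18420518843761113
```

Run:
```python
from plant import bot
from h import *
bot.line_to(list(cal_pt(-60,200,300)),250)
shot(bot,'side','s9')
im=np.load('pics/s9.npz')['im'][190:360,100:330,::-1]
cv2.imwrite('pics/s9c.png',cv2.resize(im,None,fx=3.4,fy=3.4,interpolation=cv2.INTER_CUBIC))
print(bot.read_state()['t'])
```

```text
34.075
```

View pics/s9c.png

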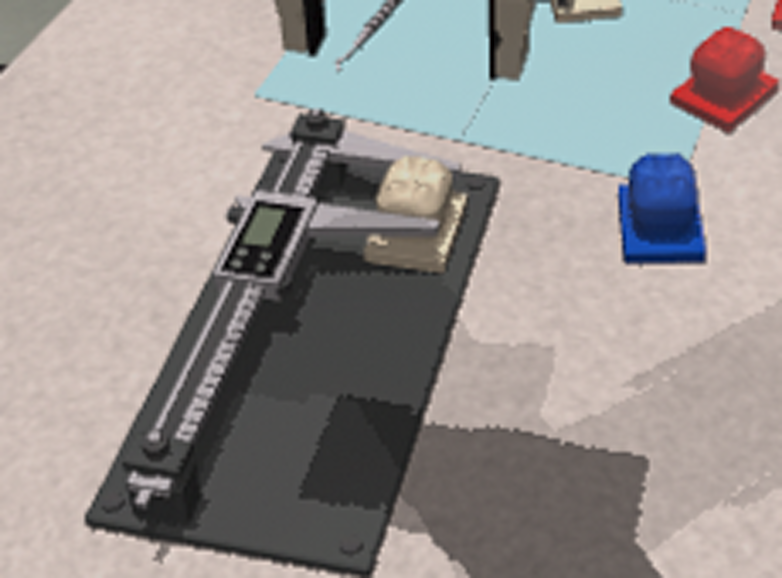

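View pics/s9.png

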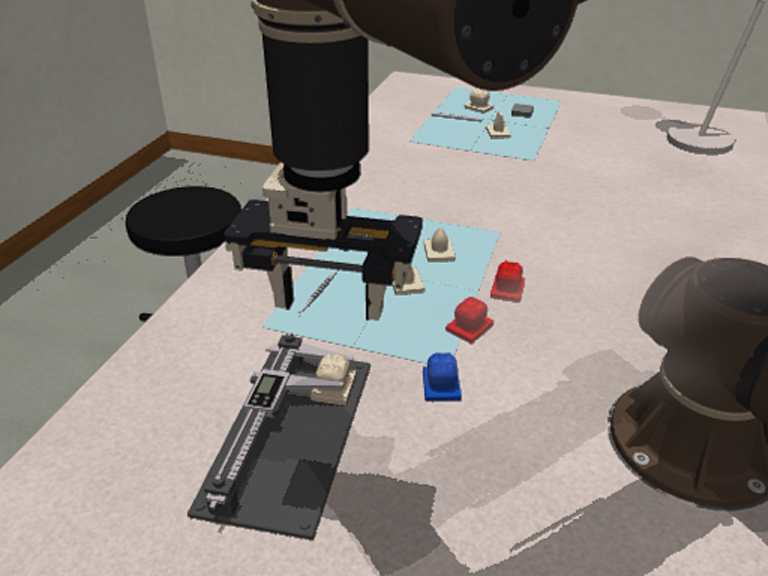

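The crop shows the molar at (415,210) upright on the plate, with both jaws on the crown. The arm is clear and the bystanders I can see are where they were.

```bash
python3 -c "
from plant import bot
bot.pause(.3);bot.close_job()"
```

```text
the job is handed in; nothing more can be done
```

The molar stands on the caliper's plate with its long way along the beam, the jaws are closed on its crown, and the job is handed in at about 34 s of the 66 s; no verdict is reported.

- **What I did:** I picked the cream four-cusped tooth, not the blue or red ones or the far-off copy. I lowered it between the open jaws, moved it to about 6 mm from the fixed jaw and let go. I then gripped the slider lightly (12 N) and slid it in until it stalled at about 10.5 N. About 2.5 N of that is slider friction, so the squeeze was roughly 8 N. Then I released and backed clear.
- **Opening:** two wrist views put it at 51.8 and 51.7 mm, against the crown's 52 mm.
- **Position and angle:** the plinth's edge is within about 1° of the beam direction. The tooth sits about 9–10 mm toward the jaw tips from the middle of the work place, inside the allowed range.
- **Upright:** the side picture shows it standing upright.
- **Bystanders:** no contact force pointed to a disturbance, and the canine and carver looked in place in the last side picture. The gripper partly hid the incisor and hid the grey box, so I did not recheck those two there.
- **Checks that disagreed:**
  - Triangulated cusp heights were noisy in the last check, 55 and 67 mm for cusps that should be level (about 66 mm expected). I did not use them to judge tilt.
  - The first two-view plinth corner heights were also scattered, 4 to 29 mm for a 12 mm plinth. The resting height therefore comes from the felt touchdown at a tool height of 27.0 mm, exactly as expected.

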